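Refit the chainsaw's air-filter cover and lock its quarter-turn knob

TASK

Put the orange filter cover back on the chainsaw: set it down over the rim round the filter on the sloping deck, hump towards the front handle, until its flange lies flat. Then lock it: turn the black knob until its wing lines up with the slot, push it fully in, give it a quarter turn clockwise and let go. Leave the other things on the bench where they are.

Things in the scene. Friction and masses are not known exactly. Their poses are not given: they have to be found in the camera images.
- seat: Filter deck on the chainsaw's rear half (saw fixed, rear handle roughly to the robot): flat, light grey, 168 x 106 mm. Origin: its centre, on the surface. x runs up the slope to the front handle, y across, z square out of the deck, leaning 30 deg from vertical to the rear handle. A dark round-topped rim, 132 x 48 mm outside (x, y), 18 mm high, stands round its middle; the cover fits over it with 2 mm play.
- slot (a point): Centre of the slot in the steel plate inside the rim, on the plate's top, 12 mm above the deck, at x -42 mm, y 0 of the deck; deck's axes. Slot 32 mm along x, 13 mm across y; plate 4 mm thick, 8 mm free below. Beside it, at deck x -13 to +57 mm, is the cream filter element, 26 mm high, so the cover goes on only one way round.
- saw: The chainsaw, fixed. Origin on the bench; x to the guide bar, z up. The deck's centre is at x -90 mm, 135 mm up. From x -5 mm forward an orange shroud, 200 mm up; at x +12 mm the black front handle tube arches across, y -120 to +134 mm, top 268 mm up; hand guard at x +95 mm, 270 mm up. Rear handle x -150 to -317 mm, 33 mm wide, up to 120 mm up. Scabbard on the bar reaches x +453 mm.
- cover: Loose orange filter cover, about 220 g, a hollow hood lying upright. Origin: centre of its underside. x along it to the hump end, y across, z up out of its top. Flange 160 x 96 mm (x, y), 8 mm thick; above it upright walls, 144 x 60 mm outside; crown top 36 mm up, hump at x +22 to +72 mm 54 mm up. Seated, origin and axes agree with the deck's (seat).
- cover_hump (a point): Where to hold the cover: centre of its hump, at cover x +47 mm, 36 mm above the underside, 18 mm below the hump's top; cover's axes. The hump's sides, flat and upright from 8 to 54 mm above the underside, are 60 mm apart: grip across y.
- knob_grip (a point): Where to grip the wing of the black knob held captive in the cover: on the knob's axis, at cover x -42 mm, 74 mm above the underside while out; moves and turns with the knob. Wing: 46 mm long (this point's x), 12 mm thick (y; grip across it); its top is 8 mm above this point, its foot, on a disc 40 mm across, 22 mm below it. Fully in, that disc stands 3 mm proud of the crown.
- knob_foot (a point): Steel cross-bar foot on the knob's shaft, inside the cover, 26 x 7 x 5 mm (point's x, y, z), in line with the wing; this point is the middle of its underside, 60 mm below knob_grip. Seated with the knob out it stands 2 mm over the slotted plate.
- knob (a joint): Turn of the knob, rad: 0 = wing along the cover's length, lined up with the slot (the foot goes in only within about 0.1 of this); pi/2 = wing across the cover. Grows clockwise seen from above; it turns from -0.2 to 1.77, with hard stops there. Stays where it is left; turning takes 0.03 to 0.1 N m.
- knob_push (a joint): How far the knob is pushed in against its spring, m: 0 = out, end stop 0.0135; the spring pushes back 3 N when out, 9 N at the end. From 0.011 the foot is below the plate and the knob can be turned; turned across and let go, the foot stays caught there at about 0.011. Not caught, the knob springs out.
- tray: Bystander: grey steel tray with spark plugs, 150 x 100 x 24 mm; origin under its centre.
- spray: Bystander: standing spray can, 64 mm across, 190 mm tall; origin under its centre.
- oil: Bystander: standing oil bottle, 72 mm across, 160 mm tall; origin under its centre.
- wrench: Bystander: wrench 170 mm long lying along its x.
- screwdriver: Bystander: red-handled screwdriver 200 mm long lying along its x.
Things that resemble listed ones, but are neither listed nor needed, are in the scene too. What is shaped like the cover but yellow is not meant.

How it is judged:
On the way:
1. the cover sits on the filter deck, its flange flat on it, knob still out (x of cover in the frame of seat between -0.006 and 0.006 m and y of cover in the frame of seat between -0.006 and 0.006 m and z of cover in the frame of seat between -0.004 and 0.004 m and angle between the z axis of cover and the z axis of seat, either way round below 0.07 rad and value of joint knob_push below 0.005 m), for 0.2 s.
At the end, for the whole second after the job is handed in: The cover is on the deck (middle within 6 mm along and across, flange within 4 mm of the deck, at most 0.07 rad askew), the knob is held in by its foot under the slotted plate (8 to 12.8 mm in, nobody touching it) and turned at least 1.2 rad clockwise from lined up; everything is at rest (x of cover in the frame of seat between -0.006 and 0.006 m and y of cover in the frame of seat between -0.006 and 0.006 m and z of cover in the frame of seat between -0.004 and 0.004 m and angle between the z axis of cover and the z axis of seat, either way round below 0.07 rad and value of joint knob_push between 0.008 and 0.0128 m and value of joint knob above 1.2 rad and linear speed of cover below 0.02 m/s).
It fails at once if one of the bystanders (tray, spray can, oil bottle, wrench, screwdriver) is moved more than 40 mm (distance of any of tray, spray, oil, wrench, screwdriver from where it was at the start of the episode above 0.04 m).
It also fails if it takes over 64 s, if anything falls off the work surface, if the arm or the gripper's body presses on something with over 40 N, if the wrist force passes 120 N, or if a joint passes its speed limit or range.

ROBOT

A 6-joint arm with a two-finger parallel gripper is mounted at the origin on the work surface. World frame = base frame: x ahead of the robot, y to its left, z up, the work surface at z = 0. Lengths are in m, angles in rad, forces in N, time in s.
With the tool pointing down it reaches from about 0.4 to 0.825 m from the base axis. Payload 7 kg.
Tool frame: the origin (TCP) lies midway between the tips of the shut fingers; the grasp point (between the pads) lies 19 mm behind it; z points along the fingers, y is the line along which they close (so a half turn about z gives the same grasp; the last joint's range is limited). The gripper opens to 88 mm and grips with 3 to 60 N. Pads are 19 mm wide; open, the fingers measure 130 mm over their backs; the gripper's body (78 mm by 193 mm) begins 47 mm behind the grasp point.
Start: joints at [-1.027, 0.359, 0.012, 0, -1.224, -0.288], TCP at [0.171, -0.653, 0.19] pointing down, gripper open.
Joint ranges: [-3.07, 3.07], [-1.43, 2.12], [-1.02, 1.25], [-3.03, 1.67], [-3.05, -0], [-3.03, 3.03]. Speed limits (rad/s): [2.39, 2.39, 3.01, 3.14, 3.14, 3.14].

INTERFACE

Orientations are given as [roll, pitch, yaw] about the fixed x, y, z axes, in that order (R = Rz(yaw) Ry(pitch) Rx(roll)).
In Python, from station import arm, grab_frame, camera_params, spot_in gives the robot as it stands.
- The arm moves only by the shell command python3 -m jog 'ROWS' [FORCE]. ROWS is JSON, a list that holds one entry, the list of rows, each a list of 7 numbers: the shift along the tool's x, y, z in mm, then the turn, a rotation vector about the tool's x, y, z in rad, then the finger opening in mm, from 0 to 87.6. In form: [[[x, y, z, wx, wy, wz, fingers], ...]]. A call has 1 to 20 rows; each row is the pose to reach, as a shift and turn from the pose commanded when the call began, along the tool's axes at that moment; what a row does not reach only later rows make up. A row lasts 1/8 s, in which the tool goes at most 62.5 mm and 10.7 degrees, less where a joint would pass 70% of its speed; a pose out of reach is approached as far as the arm can. A call with a gripper value outside its range is refused whole. The fingers move at their own pace and stop on an object; FORCE is the grip in N (left out, the last holds). Time passes only in rows, so rows that repeat a pose let the fingers close. It gives the time, the measured TCP pose, the force, the opening and the grip force at its end, in the units of the state.
- arm.get_state(): the state, without advancing time (a new reading comes with each control period).
- grab_frame(name): name is "scene" or "top" or "wrist"; returns (picture, depth): 480x640x3 uint8, blue, green, red; 480x640 float32, m along the optical axis (not along the pixel's ray), 0 where there is no reading.
- camera_params(name): a dict with "mtx" (3x3 intrinsics, pixels), "R" (3x3) and "t" (3): a world point X has camera coordinates R X + t. Camera axes: x right, y down, z forward; pixel columns grow to the right and rows downward; lengths in m; the calibration is good to about 2 mm. The wrist camera is an equidistant fisheye: a pixel r from the principal point sees the ray r / f radians off the axis. A picture is of the moment at which its call begins: read the wrist's pose just before it. camera_params takes no time and is no camera call; for the wrist camera it gives the pose at the moment of the call.
- arm.job_done(): hands the job in; it is judged then, once.
Trained networks look in the newest picture that a camera, given by its name, has taken for a name from the list of things; names that differ only in an ending like _2 or _b are one class to them, and where a whole thing is asked for, a point or a joint stands for the part that bears it (a point fixed in the world has none). Each returns a list of dicts, best first, with "confidence" (0 to 1); they miss things now and then, are a little off and sometimes report something else, mostly with a low value. They report only what shows in the picture. A call takes as long as a camera call. They do not tell look-alikes from the thing itself.
- spot_in(query, camera): "uv" ([column, row] in pixels, amid what is visible of it).
The state is a dict: "t": time; "q": joint angles; "qd": joint speeds; "joint_efforts": joint torques, N m; "eef_pos": TCP position; "ee_rot": TCP orientation; "force": force on the tool from outside, world axes, zero at the start; "moment": the same for the moment, N m; "width": finger opening in m; "gripper_force": force on a finger pad.
Only numpy, scipy, OpenCV 4.12 (cv2) and the standard library are available. Lean on these libraries where they do the work, as an engineer would, in place of code of your own. Each camera call takes 0.05 s, during which the arm holds its last target. There are 200 camera calls.

## Working session

There is one attempt and no reset: what is moved stays moved. The work goes in short steps, Python scripts to look and compute and a shell command to move; the robot and the scene stay as the last step left them, time stands still between calls to the robot, and variables do not carry over. Pictures are saved under pics/ and viewed, at most 10 in all, crops included, and the job is handed in when it is done.

```bash
mkdir -p pics; ls; cat > h.py <<'E'
import numpy as np, cv2, json
from station import arm, grab_frame, camera_params, spot_in
from scipy.spatial.transform import Rotation as Ro
np.set_printoptions(precision=4,suppress=True)
def px2w(name,uv,d,p=None):
    p=p or camera_params(name); K=np.array(p['mtx']); R=np.array(p['R']); t=np.array(p['t'])
    uv=np.atleast_2d(uv).astype(float); d=np.atleast_1d(d)
    x=(uv[:,0]-K[0,2])/K[0,0]; y=(uv[:,1]-K[1,2])/K[1,1]
    if name=='wrist':
        r=np.hypot(x,y)+1e-12; s=np.tan(r)/r; x=x*s; y=y*s
    c=np.stack([x*d,y*d,d],1)
    return (c-t)@R
def w2px(name,X,p=None):
    p=p or camera_params(name); K=np.array(p['mtx']); c=np.atleast_2d(X)@np.array(p['R']).T+np.array(p['t'])
    x=c[:,0]/c[:,2]; y=c[:,1]/c[:,2]
    if name=='wrist':
        r=np.hypot(x,y)+1e-12; s=np.arctan2(r,1)/r; x=x*s;y=y*s
    return np.stack([K[0,0]*x+K[0,2],K[1,1]*y+K[1,2]],1)
E
python3 - <<'E'
from h import *
for c in ['top','scene']:
    im,d=grab_frame(c); cv2.imwrite(f'pics/{c}0.png',im); np.save(f'{c}0.npy',d)
    p=camera_params(c); print(c,p['mtx'],p['R'],p['t'])
    for n in ['seat','saw','cover','cover_hump','knob_grip','slot','tray','spray','oil','wrench','screwdriver']:
        for s in spot_in(n,c)[:3]:
            u=np.array(s['uv']); i=u.round().astype(int); i=np.clip(i,0,[639,479])
            print(n,u,round(s['confidence'],2),px2w(c,u,d[i[1],i[0]])[0])
print(arm.get_state())
E
```

```text
pics
top [[596.6049   0.     312.4872]
 [  0.     596.6049 240.13  ]
 [  0.       0.       1.    ]] [[ 0.0287 -0.9996 -0.0033]
 [-0.9969 -0.0284 -0.0735]
 [ 0.0734  0.0054 -0.9973]] [0.0604 0.4528 1.6509]
seat [340.9 181.9] 0.97 [0.5915 0.004  0.1659]
saw [341.1 141.9] 0.82 [0.6883 0.0073 0.1956]
cover [224.8 244.1] 0.97 [0.4316 0.3152 0.0355]
cover [202.3 329.4] 0.68 [0.1961 0.3675 0.035 ]
cover [147.5 266.1] 0.59 [0.3647 0.525  0.0388]
cover_hump [206.8 328.7] 0.95 [0.202  0.347  0.0817]
cover_hump [148.6 263.8] 0.87 [0.3712 0.5234 0.0346]
cover_hump [225.5 241.1] 0.75 [0.4398 0.3133 0.0374]
knob_grip [154.7 270.6] 0.67 [0.3523 0.4953 0.0735]
knob_grip [213.  252.1] 0.47 [0.4062 0.3388 0.0821]
knob_grip [213.2 330. ] 0.45 [0.1994 0.3294 0.0847]
slot [340.7 177.2] 0.92 [0.6028 0.005  0.1706]
tray [453.1 238.1] 0.95 [ 0.4674 -0.3183  0.0208]
spray [195.8 150.3] 0.66 [0.6578 0.3745 0.1901]
oil [483.3 166.2] 0.93 [ 0.6533 -0.3748  0.1135]
wrench [238.2 148. ] 0.66 [ 0.7101  0.2933 -0.0011]
screwdriver [442.7 167.4] 0.75 [ 0.666  -0.2869  0.0204]
scene [[463.0578   0.     323.6533]
 [  
[... 926 characters left out ...]
8 [0.6992 0.4037 0.1906]
spray [168.7 216.3] 0.42 [ 0.6806 -0.3585  0.1103]
oil [166.3 216.4] 0.58 [ 0.6842 -0.3667  0.1071]
wrench [325.8 361.2] 0.65 [0.7164 0.2732 0.0071]
screwdriver [192.1 242.1] 0.66 [ 0.6748 -0.2917  0.0243]
{'t': 1.2, 'q': array([-1.0269,  0.3586,  0.0119, -0.    , -1.2241, -0.2881]), 'qd': array([ 0.0005, -0.0003,  0.0011, -0.0012, -0.0004, -0.0003]), 'joint_efforts': array([  0.0001, -58.2407,  29.3311,   7.0022,   0.0127,   0.    ]), 'eef_pos': array([ 0.1708, -0.653 ,  0.1899]), 'ee_rot': array([-3.1416,  0.    , -2.8858]), 'force': array([-0.0269,  0.2316,  0.9339]), 'moment': array([ 0.0532,  0.0306, -0.0187]), 'gripper_force': 0.0, 'width': 0.08759492088031474}
```

View pics/top0.png

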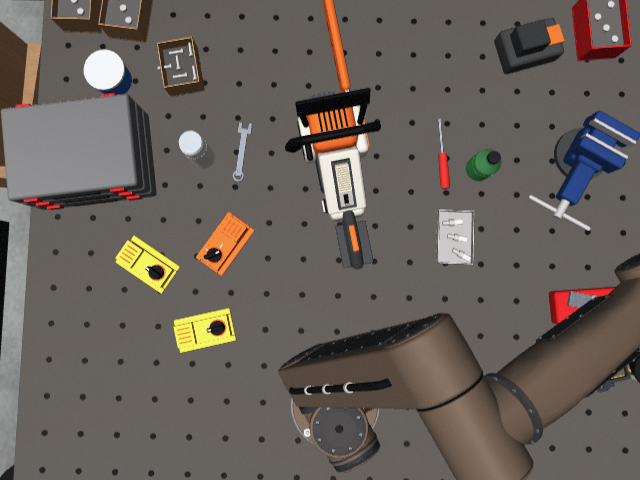

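```bash
python3 - <<'E'
import cv2
im=cv2.imread('pics/top0.png')
cv2.imwrite('pics/crop_c.png',cv2.resize(im[200:370,90:290],None,fx=4/1.5,fy=4/1.5,interpolation=cv2.INTER_CUBIC))
E
```

```text
(no output)
```

View pics/crop_c.png

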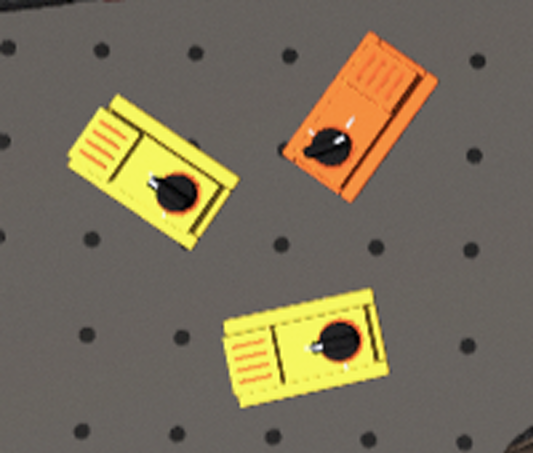

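The candidates in the top picture are the orange cover at (225,243), a yellow one at (147,264) and another yellow one at (204,330). I choose the orange one. The crop confirms it, with its ribbed hump end at the upper right and its knob at the lower left. Next I measure the cover and deck coarsely from depth.

```bash
cat >> h.py <<'E'
def cloud(c,box,im,d):
    u0,v0,u1,v1=box; vv,uu=np.mgrid[v0:v1,u0:u1]; dd=d[v0:v1,u0:u1].ravel()
    uv=np.stack([uu.ravel(),vv.ravel()],1); m=dd>0
    return px2w(c,uv[m],dd[m]), cv2.cvtColor(im,cv2.COLOR_BGR2HSV)[v0:v1,u0:u1].reshape(-1,3)[m], uv[m]
def rows(targets,st=None):
    "targets: list of (pos, R 3x3) -> tool-axis shift mm + rotvec from current commanded pose"
    st=st or arm.get_state(); p0=st['eef_pos']; R0=Ro.from_euler('xyz',st['ee_rot'])
    for p,R in targets:
        R=Ro.from_matrix(R); w=(R0.inv()*R).as_rotvec()
        print((R0.inv().apply(np.array(p)-p0)*1000).round(1), w.round(4))
E
python3 - <<'E'
from h import *
im=cv2.imread('pics/top0.png'); d=np.load('top0.npy')
X,H,uv=cloud('top',(185,205,265,285),im,d)
org=(H[:,0]<20)&(H[:,1]>120)&(H[:,2]>80)
for lo,hi in [(0.003,.06),(.046,.06)]:
    m=org&(X[:,2]>lo)&(X[:,2]<hi); r=cv2.minAreaRect(X[m,:2].astype(np.float32)*1000); print(lo,m.sum(),r)
m=(X[:,2]>.064); print('wing',m.sum(),X[m].mean(0) if m.any() else 0, cv2.minAreaRect(X[m,:2].astype(np.float32)*1000))
print(np.histogram(X[org,2],bins=[-.01,.003,.012,.02,.03,.04,.05,.06,.1]))
# deck
X,H,uv=cloud('top',(315,145,370,215),im,d)
m=(H[:,1]<60)&(H[:,2]>120)&(X[:,2]>.06)
P=X[m]
best=None;rng=np.random.default_rng(0)
for _ in range(800):
    a=P[rng.choice(len(P),3,0)]; n=np.cross(a[1]-a[0],a[2]-a[0]); n/=np.linalg.norm(n)+1e-12
    n*=np.sign(n[2]); 
    if abs(n[2]-.866)>.06: continue
    k=abs((P-a[0])@n)<.003
    if best is None or k.sum()>best.sum(): best=k
Q=P[best]; c=Q.mean(0); n=np.linalg.svd(Q-c)[2][2]; n*=np.sign(n[2]); print('deck',len(Q),c,n)
xa=np.array([0,0,1.])-n*n[2]; xa/=np.linalg.norm(xa); ya=np.cross(n,xa)
r=cv2.minAreaRect(np.stack([(Q-c)@xa,(Q-c)@ya],1).astype(np.float32)*1000); print(r, xa, ya)
print('centre', c+xa*r[0][0]/1e3+ya*r[0][1]/1e3)
E
```

```text
0.003 1512 ((435.32427978515625, 319.70343017578125), (92.85987091064453, 161.75091552734375), 55.58197784423828)
0.046 385 ((438.68218994140625, 316.1627502441406), (60.94999694824219, 133.37530517578125), 57.4200325012207)
wing 88 [0.4007 0.3415 0.0797] ((422.6043701171875, 331.70599365234375), (36.23025894165039, 88.63180541992188), 63.2689094543457)
(array([151, 478,  68,  56, 452, 133, 325,  22]), array([-0.01 ,  0.003,  0.012,  0.02 ,  0.03 ,  0.04 ,  0.05 ,  0.06 ,
        0.1  ]))
deck 936 [ 0.5971 -0.0027  0.1351] [-0.4915 -0.1122  0.8636]
((-7.463554382324219, 0.7800827026367188), (104.33142852783203, 181.3499755859375), 89.49604797363281) [0.842  0.1922 0.5042] [-0.2225  0.9749  0.    ]
centre [ 0.5906 -0.0034  0.1313]
```

```bash
python3 - <<'E'
from h import *
D=lambda deg: (Ro.from_euler('z',deg,degrees=True)*Ro.from_euler('x',np.pi)).as_matrix()
rows([((.30,-.45,.30),D(-130)),((.44,-.12,.32),D(-85)),((.47,.15,.30),D(-50)),((.474,.293,.20),D(-34.4))])
E
```

```text
[-176.4  163.7 -110.1] [-0.      0.     -0.6168]
[-395.3  447.5 -130.1] [-0.      0.     -1.4022]
[-492.7  701.2 -110.1] [-0.      0.     -2.0131]
[-532.7  838.5  -10.1] [-0.      0.     -2.2854]
```

```bash
python3 -m jog '[[[-60,55,-60,0,0,-0.18,87],[-118,110,-100,0,0,-0.36,87],[-176,164,-110,0,0,-0.54,87],[-225,205,-115,0,0,-0.72,87],[-270,260,-120,0,0,-0.9,87],[-315,320,-125,0,0,-1.07,87],[-355,380,-130,0,0,-1.25,87],[-395,440,-130,0,0,-1.42,87],[-425,500,-130,0,0,-1.6,87],[-450,560,-125,0,0,-1.75,87],[-470,620,-120,0,0,-1.9,87],[-490,680,-115,0,0,-2.01,87],[-505,735,-100,0,0,-2.12,87],[-518,785,-80,0,0,-2.2,87],[-533,838,-50,0,0,-2.285,87],[-533,838,-10,0,0,-2.285,87],[-533,838,-10,0,0,-2.285,87],[-533,838,-10,0,0,-2.285,87]]]' 40; python3 - <<'E'
from h import *
p=camera_params('wrist'); im,d=grab_frame('wrist'); cv2.imwrite('pics/w1.png',im); np.save('w1.npy',d)
print(arm.get_state())
import pickle; pickle.dump(p,open('w1.pkl','wb')); print(p)
E
```

```text
t: 3.45
eef_pos: [0.4729, 0.2942, 0.1962]
ee_rot: [3.136, 0.001, -0.598]
force: [0.4, 0.2, -0.2]
width: 0.0874
gripper_force: 0.0
{'t': 3.5, 'q': array([ 0.9061,  0.1625, -0.2359, -0.0001, -1.1761,  0.066 ]), 'qd': array([-0.0309, -0.0468,  0.0132,  0.0097, -0.0212,  0.014 ]), 'joint_efforts': array([  0.8801, -40.9198,  28.3659,   6.6599,   0.1966,  -0.117 ]), 'eef_pos': array([0.4736, 0.2935, 0.1979]), 'ee_rot': array([ 3.1379,  0.0004, -0.5988]), 'force': array([-0.0914, -0.0476,  0.2446]), 'moment': array([-0.0508,  0.1262,  0.0563]), 'gripper_force': 0.0, 'width': 0.08714745139840828}
{'mtx': array([[371.6483,   0.    , 322.43  ],
       [  0.    , 371.6483, 245.8045],
       [  0.    ,   0.    ,   1.    ]]), 'R': array([[-0.5632, -0.8263,  0.0061],
       [-0.7974,  0.5455,  0.2579],
       [-0.2164,  0.1404, -0.9662]]), 't': array([0.5081, 0.1819, 0.4569])}
```

View pics/w1.png

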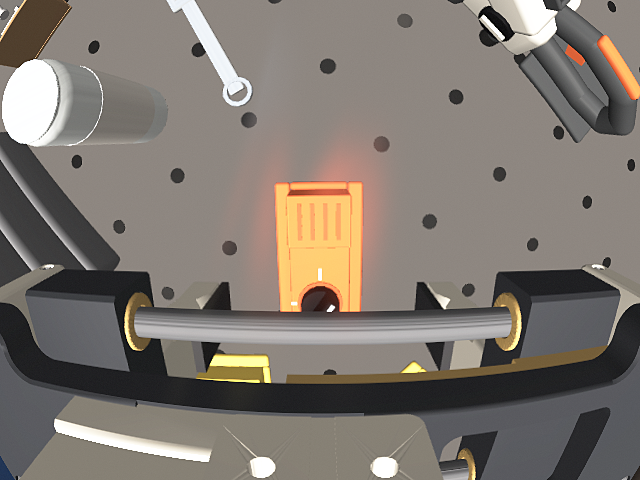

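The wrist view shows the orange cover centred between the fingers. The hump is at about (320,222) and the knob at (320,300), partly hidden by the gripper bar. I refine the hump pose from this depth image.

```bash
python3 - <<'E'
from h import *
import pickle
p=pickle.load(open('w1.pkl','rb')); im=cv2.imread('pics/w1.png'); d=np.load('w1.npy')
vv,uu=np.mgrid[170:312,260:380]; uv=np.stack([uu.ravel(),vv.ravel()],1); X=px2w('wrist',uv,d[vv,uu].ravel(),p)
H=cv2.cvtColor(im,cv2.COLOR_BGR2HSV)[170:312,260:380].reshape(-1,3); o=(H[:,1]>110)&(H[:,0]<25)
for lo,hi in [(.004,.012),(.030,.042),(.048,.060),(.067,.09)]:
    m=(X[:,2]>lo)&(X[:,2]<hi)&(o if lo<.06 else True)
    if m.sum()>5: print(lo,m.sum(),cv2.minAreaRect(X[m,:2].astype(np.float32)*1000), X[m].mean(0))
E
```

```text
0.004 3517 ((442.980712890625, 316.7085266113281), (92.52711486816406, 145.1703338623047), 56.073184967041016) [0.4523 0.3094 0.0081]
0.03 2963 ((445.5576171875, 315.26849365234375), (60.041664123535156, 123.74170684814453), 55.70317459106445) [0.4309 0.325  0.0366]
0.048 3516 ((448.78326416015625, 313.4566345214844), (59.07497024536133, 116.5606460571289), 56.59862518310547) [0.475  0.2961 0.0545]
0.067 248 ((406.9781494140625, 332.8414001464844), (12.487125396728516, 21.42111587524414), 21.19894027709961) [0.4105 0.329  0.078 ]
```

```bash
python3 -m jog '[[[0,-2.5,50,0,0,-0.005,87],[0,-2.5,100,0,0,-0.005,87],[0,-2.5,140,0,0,-0.005,87],[0,-2.5,170,0,0,-0.005,87],[0,-2.5,183,0,0,-0.005,87],[0,-2.5,183,0,0,-0.005,87],[0,-2.5,183,0,0,-0.005,87],[0,-2.5,183,0,0,-0.005,50],[0,-2.5,183,0,0,-0.005,50],[0,-2.5,183,0,0,-0.005,50],[0,-2.5,183,0,0,-0.005,50],[0,-2.5,183,0,0,-0.005,50]]]' 40; python3 - <<'E'
from h import *
# refined deck: from scene+top
im=cv2.imread('pics/top0.png'); d=np.load('top0.npy')
X,H,uv=cloud('top',(310,140,375,225),im,d)
n=np.array([-.4915,-.1122,.8636]); c=np.array([.5906,-.0034,.1313])
# enforce 30 deg
for yaw in [12.9]:
    y=np.radians(yaw); xa=np.array([np.cos(y)*.866,np.sin(y)*.866,.5]); ya=np.array([-np.sin(y),np.cos(y),0]); za=np.cross(xa,ya)
    L=(X-c)@np.stack([xa,ya,za],1)
    m=(H[:,2]<70)&(L[:,2]>.003)&(L[:,2]<.03)&(abs(L[:,0])<.085)&(abs(L[:,1])<.045)
    print('rim',m.sum(),cv2.minAreaRect(L[m,:2].astype(np.float32)*1000),L[m].mean(0))
    g=(H[:,1]<60)&(H[:,2]>120)&(abs(L[:,2])<.004); print('deck',cv2.minAreaRect(L[g,:2].astype(np.float32)*1000), np.median(L[g,2]))
    f=(L[:,2]>.02)&(L[:,2]<.032)&(abs(L[:,0])<.07)&(abs(L[:,1])<.03); print('filter',f.sum(),cv2.minAreaRect(L[f,:2].astype(np.float32)*1000))
E
```

```text
t: 5.0
eef_pos: [0.4762, 0.2948, 0.0176]
ee_rot: [-3.141, -0.0, -0.595]
force: [-0.1, -1.5, 7.1]
width: 0.0505
gripper_force: 3.1
rim 205 ((-6.673149108886719, 0.25110435485839844), (47.1065788269043, 156.65328979492188), 89.58013916015625) [-0.0007  0.0022  0.0155]
deck ((-1.7968292236328125, 0.035137176513671875), (104.32872772216797, 184.97610473632812), 89.48212432861328) 0.00013635696732965336
filter 415 ((5.2637939453125, 0.34261512756347656), (127.96829986572266, 46.67662811279297), 0.5272440910339355)
```

```bash
python3 - <<'E'
from h import *
s=arm.get_state(); print(s['width'],s['gripper_force'],s['force'])
im,d=grab_frame('wrist'); cv2.imwrite('pics/w2.png',im)
E
```

```text
0.05048920103325677 3.1210874766111374 [-0.1102 -1.5283  7.0995]
```

View pics/w2.png

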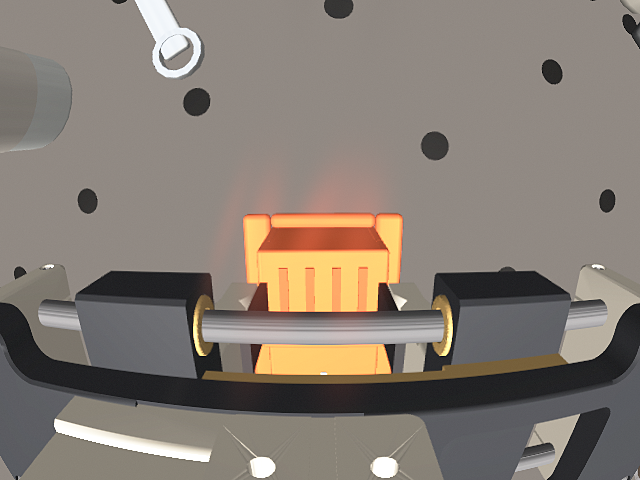

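The fingers straddle the hump at (260–388, 300), but the grip force is low. I command a full close.

```bash
python3 -m jog '[[[0,0,0,0,0,0,0],[0,0,0,0,0,0,0],[0,0,0,0,0,0,0],[0,0,0,0,0,0,0]]]' 40; python3 -m jog '[[[0,0,-10,0,0,0,0],[0,0,-20,0,0,0,0],[0,0,-30,0,0,0,0],[0,0,-30,0,0,0,0],[0,0,-30,0,0,0,0]]]' 40;  python3 - <<'E'
from h import *
im,d=grab_frame('wrist'); cv2.imwrite('pics/w3.png',im)
E
```

```text
t: 5.55
eef_pos: [0.4763, 0.2949, 0.0176]
ee_rot: [-3.141, -0.001, -0.595]
force: [-0.6, -0.6, 5.9]
width: 0.0158
gripper_force: 2.8
t: 6.18
eef_pos: [0.4757, 0.2946, 0.0468]
ee_rot: [-3.142, 0.0, -0.596]
force: [-0.3, 0.3, -0.6]
width: 0.0004
gripper_force: 0.0
```

View pics/w3.png

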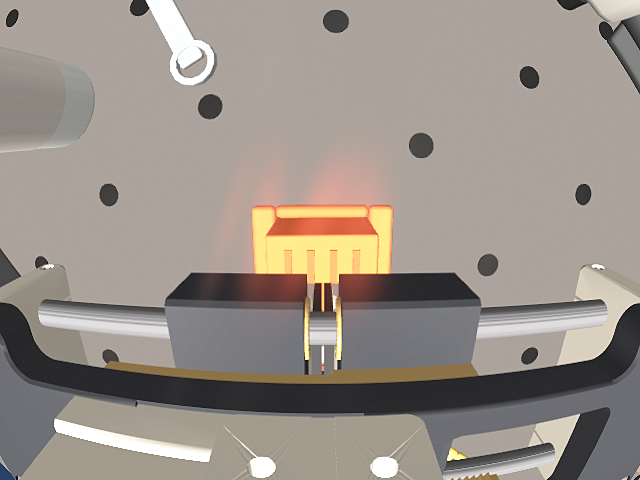

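```bash
python3 - <<'E'
from h import *
s=arm.get_state(); p=camera_params('wrist'); im,d=grab_frame('wrist')
R=Ro.from_euler('xyz',s['ee_rot']).as_matrix(); T=s['eef_pos']
print('TCP px',w2px('wrist',[T,T-R[:,2]*.019,T-R[:,2]*.04]))
for v in range(200,375,12):
    print(v,[((px2w('wrist',(u,v),d[v,u],p)[0]-T)@R*1000).round(0).astype(int).tolist() for u in (290,322,330)])
im,d=grab_frame('top'); cv2.imwrite('pics/t2.png',cv2.resize(im[180:360,100:340],None,fx=3,fy=3))
E
```

```text
TCP px [[322.12   274.5323]
 [322.1187 286.8923]
 [322.1172 303.5561]]
200 [[35, -21, 47], [35, 0, 45], [35, 5, 46]]
212 [[29, -21, 38], [29, 0, 38], [29, 5, 39]]
224 [[24, -19, 22], [24, 0, 20], [24, 5, 21]]
236 [[24, -17, -8], [24, 0, -7], [24, 4, -8]]
248 [[17, -17, -8], [17, 0, -7], [17, 4, -8]]
260 [[11, -17, -9], [11, 0, -8], [12, 4, -11]]
272 [[5, -17, -10], [3, 0, -6], [5, 4, -9]]
284 [[38, -7, -115], [-3, 0, -8], [9, 4, -39]]
296 [[38, -7, -122], [-10, 0, -8], [9, 3, -53]]
308 [[37, -7, -126], [-17, 0, -8], [9, 3, -65]]
320 [[34, -7, -126], [31, 0, -119], [30, 2, -118]]
332 [[32, -7, -127], [28, 0, -120], [28, 2, -121]]
344 [[29, -7, -126], [24, 0, -119], [24, 2, -119]]
356 [[25, -7, -126], [-59, 0, 9], [-1, 3, -84]]
368 [[23, -7, -127], [-67, 0, 8], [-7, 3, -83]]
```

View pics/t2.png

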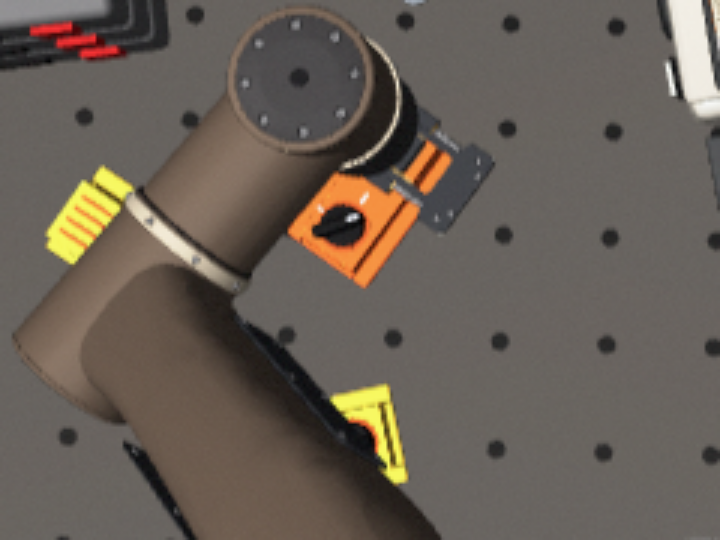

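The fingers closed above the hump without gripping it. In the depth data the visible fingertips seem to end well short of the reported TCP. I lift clear and measure where the tips really are.

```bash
python3 -m jog '[[[0,0,-40,0,0,0,20],[0,0,-80,0,0,0,40],[0,0,-100,0,0,0,40],[0,0,-100,0,0,0,40],[0,0,-100,0,0,0,40],[0,0,-100,0,0,0,40]]]' 40;  python3 - <<'E'
from h import *
for c in ['wrist','scene','top']:
    s=arm.get_state(); p=camera_params(c); im,d=grab_frame(c); cv2.imwrite(f'pics/{c}4.png',im)
    R=Ro.from_euler('xyz',s['ee_rot']).as_matrix(); T=s['eef_pos']
    print(T,s['width'],w2px(c,T)[0])
    vv,uu=np.mgrid[0:480,0:640]; X=px2w(c,np.stack([uu.ravel(),vv.ravel()],1),np.where(d>0,d,9).ravel(),p); L=(X-T)@R*1000
    m=(abs(L[:,0])<14)&(abs(L[:,1])>16)&(abs(L[:,1])<60)&(L[:,2]>-75)&(L[:,2]<30)
    print(c,m.sum()); 
    if m.sum(): print(np.histogram(L[m,2],bins=np.arange(-75,31,7)))
    if c=='wrist':
        for sgn in (-1,1):
            k=m&(L[:,1]*sgn>0); q=L[k]
            if len(q): print('tip',q[np.argsort(q[:,2])[-5:]].round(1))
E
```

```text
t: 7.08
eef_pos: [0.4753, 0.2941, 0.1457]
ee_rot: [3.14, 0.0, -0.596]
force: [0.6, -0.6, 0.5]
width: 0.0397
gripper_force: 0.0
[0.4753 0.2941 0.1457] 0.03972856594670009 [322.3467 274.4807]
wrist 2512
(array([264, 506, 707, 518, 428,  89,   0,   0,   0,   0,   0,   0,   0,
         0,   0]), array([-75, -68, -61, -54, -47, -40, -33, -26, -19, -12,  -5,   2,   9,
        16,  23,  30]))
tip [[  9.3 -21.  -37.2]
 [  0.4 -20.  -37.1]
 [  9.2 -21.5 -36.8]
 [  9.2 -22.5 -36.8]
 [  9.2 -22.  -36.8]]
tip [[  9.2  22.8 -36.9]
 [  9.2  22.3 -36.9]
 [ -1.3  20.4 -36.8]
 [  9.   21.5 -36.4]
 [  8.9  23.3 -36.2]]
[0.4754 0.2942 0.1458] 0.04049976617019706 [387.1326 277.7422]
scene 17
(array([1, 4, 2, 4, 6, 0, 0, 0, 0, 0, 0, 0, 0, 0, 0]), array([-75, -68, -61, -54, -47, -40, -33, -26, -19, -12,  -5,   2,   9,
        16,  23,  30]))
[0.4755 0.2943 0.1459] 0.039630183774117034 [227.132  224.5172]
top 0
```

The tips sit 37 mm behind the reported TCP, centred in x and y, so every reported TCP z carries a 37 mm tool-length offset. I'll compensate by going to reported z ≈ −0.020.

```bash
python3 -m jog '[[[0,0,0,0,0,0,87],[0,0,0,0,0,0,87],[0,0,30,0,0,0,87],[0,0,60,0,0,0,87],[0,0,90,0,0,0,87],[0,0,120,0,0,0,87],[0,0,145,0,0,0,87],[0,0,160,0,0,0,87],[0,0,166,0,0,0,87],[0,0,166,0,0,0,87],[0,0,166,0,0,0,40],[0,0,166,0,0,0,40],[0,0,166,0,0,0,40],[0,0,166,0,0,0,40],[0,0,166,0,0,0,40]]]' 40
```

```text
t: 9.1
eef_pos: [0.4759, 0.2948, -0.0187]
ee_rot: [-3.141, -0.0, -0.596]
force: [-1.6, 0.2, 5.7]
width: 0.0598
gripper_force: 40.0
```

```bash
python3 - <<'E'
from h import *
D=lambda deg: (Ro.from_euler('z',deg,degrees=True)*Ro.from_euler('x',np.pi)).as_matrix()
rows([((.46,.20,.26),D(-15)),((.43,-.03,.30),D(12.9))])
E
```

```text
[  40.    87.3 -278.8] [-0.0004 -0.0002 -0.3338]
[ 144.2  294.5 -318.9] [-0.0004 -0.0003 -0.8208]
```

```bash
python3 -m jog '[[[0,0,-20,0,0,0,40],[0,0,-60,0,0,0,40],[5,5,-110,0,0,-0.05,40],[10,20,-160,0,0,-0.12,40],[20,45,-210,0,0,-0.2,40],[35,80,-255,0,0,-0.3,40],[55,120,-285,0,0,-0.4,40],[80,165,-305,0,0,-0.5,40],[105,215,-315,0,0,-0.62,40],[130,265,-319,0,0,-0.74,40],[144,294,-319,0,0,-0.821,40],[144,294,-319,0,0,-0.821,40],[144,294,-319,0,0,-0.821,40],[144,294,-319,0,0,-0.821,40]]]' 40; python3 - <<'E'
from h import *
import pickle
s=arm.get_state(); p=camera_params('wrist'); im,d=grab_frame('wrist'); cv2.imwrite('pics/w5.png',im); np.save('w5.npy',d); pickle.dump((s,p),open('w5.pkl','wb'))
E
```

```text
t: 10.85
eef_pos: [0.4301, -0.0288, 0.2996]
ee_rot: [-3.141, 0.0, 0.226]
force: [-0.3, 0.7, -1.9]
width: 0.0597
gripper_force: 40.0
```

View pics/w5.png

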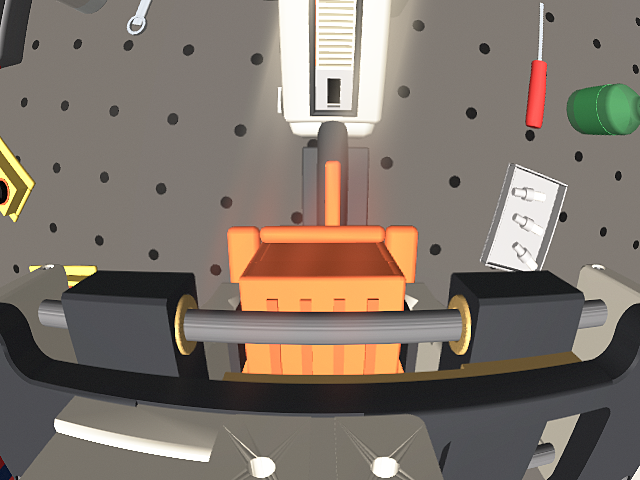

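The cover is held, with the hump at (323,330). The deck ahead shows its slot at (334,90) and the dark rim round it. I fit the cover in hand and the deck from this depth image.

```bash
python3 - <<'E'
from h import *
import pickle
s,p=pickle.load(open('w5.pkl','rb')); im=cv2.imread('pics/w5.png'); d=np.load('w5.npy')
R=Ro.from_euler('xyz',s['ee_rot']).as_matrix(); T=s['eef_pos']-.037*R[:,2]
vv,uu=np.mgrid[0:480,0:640]; uv=np.stack([uu.ravel(),vv.ravel()],1); X=px2w('wrist',uv,np.where(d>0,d,9).ravel(),p); HSV=cv2.cvtColor(im,cv2.COLOR_BGR2HSV).reshape(-1,3)
L=(X-T)@R*1000
o=(HSV[:,1]>110)&(HSV[:,0]<25)&(abs(L[:,1])<60)&(L[:,0]>-20)&(L[:,0]<60)&(L[:,2]<60)&(L[:,2]>-80)
top=o&(L[:,2]<-34)&(L[:,2]>-41)
A=np.c_[L[top,:2],np.ones(top.sum())]; print('hump top z~',np.linalg.lstsq(A,L[top,2],rcond=None)[0],L[top].min(0),L[top].max(0))
fl=o&(L[:,2]>5)&(L[:,2]<14); q=L[fl]; print('flange',len(q),np.percentile(q,[1,50,99],axis=0).tolist(),cv2.minAreaRect(q[:,:2].astype(np.float32)))
ff=o&(L[:,2]>-30)&(L[:,2]<0)&(abs(L[:,1])<25)&(L[:,0]>15); print('hump front',ff.sum(),np.linalg.lstsq(np.c_[L[ff,1:],np.ones(ff.sum())],L[ff,0],rcond=None)[0])
# deck
box=(uv[:,0]>270)&(uv[:,0]<400)&(uv[:,1]<130)&(X[:,2]>.06)&(X[:,2]<.25)
P=X[box&(HSV[:,1]<60)&(HSV[:,2]>120)]
best=None;rng=np.random.default_rng(0)
for _ in range(1500):
    a=P[rng.choice(len(P),3,0)]; n=np.cross(a[1]-a[0],a[2]-a[0]); n/=np.linalg.norm(n)+1e-12; n*=np.sign(n[2])
    if abs(n[2]-.866)>.05: continue
    k=abs((P-a[0])@n)<.0015
    if best is None or k.sum()>best.sum(): best=k
Q=P[best]; c=Q.mean(0); n=np.linalg.svd(Q-c,full_matrices=False)[2][2]; n*=np.sign(n[2]); print('deck n',len(Q),c,n,np.degrees(np.arccos(n[2])),np.degrees(np.arctan2(-n[1],-n[0])))
y=np.arctan2(-n[1],-n[0]); xa=np.array([0,0,1.])-n*n[2]; xa/=np.linalg.norm(xa); ya=np.cross(n,xa); B=np.stack([xa,ya,n],1)
c0=np.array([.5906,-.0034,.1313]); M=(X-c0)@B*1000; print('plane off',(c-c0)@n*1000)
zo=(c-c0)@n*1000
dk=box&(abs(M[:,2]-zo)<2); print('deck rect',cv2.minAreaRect(M[dk,:2].astype(np.float32)),M[dk].min(0),M[dk].max(0))
rm=box&(abs(M[:,2]-zo-16)<2.5)&(HSV[:,2]<90); print('rim',rm.sum(),cv2.minAreaRect(M[rm,:2].astype(np.float32)),np.percentile(M[rm],[1,99],axis=0).tolist())
# sides per x-bins to get yaw
for lo in range(-90,60,15):
    for nm,mm in (('deck',dk),('rim',rm)):
        k=mm&(M[:,0]>lo)&(M[:,0]<lo+15)
        if k.sum()>8: print(nm,lo,k.sum(),np.percentile(M[k,1],[1,99]))
pl=box&(abs(M[:,2]-zo-12)<2)&(abs(M[:,1])<20); print('plate',pl.sum(),np.percentile(M[pl,:2],[1,99],axis=0))
sl=box&(M[:,2]-zo<7)&(M[:,2]-zo>-12)&(abs(M[:,1])<15)&(M[:,0]>-65)&(M[:,0]<-20); print('slot',sl.sum(),np.percentile(M[sl,:2],[2,50,98],axis=0) if sl.sum() else 0)
fi=box&(abs(M[:,2]-zo-26)<2.5)&(abs(M[:,1])<30); print('filter',fi.sum(),np.percentile(M[fi,:2],[1,99],axis=0))
print(xa,ya)
E
```

```text
hump top z~ [  0.0141   0.0001 -36.4332] [-17.0498 -30.6832 -40.964 ] [ 25.5774  29.7415 -34.0038]
flange 5166 [[6.577629465326113, -45.40289934881689, 5.703618449564317], [26.693861619468933, -0.5133874057657499, 10.199952252454253], [32.704423259388925, 44.31219919064881, 13.365589075409524]] ((18.526220321655273, -0.6038360595703125), (92.35956573486328, 28.879125595092773), 89.92032623291016)
hump front 2647 [ 0.0039  0.0001 24.6312]
deck n 5651 [ 0.5831 -0.0044  0.1279] [-0.4904 -0.1131  0.8642] 30.21323439891275 12.984069660685211
plane off 0.8201208668763975
deck rect ((-12.383983612060547, 0.28583526611328125), (102.45275115966797, 142.74099731445312), 89.48133850097656) [-83.4569 -51.4835  -1.169 ] [58.5287 51.7893  2.8191]
rim 189 ((1.8357658386230469, 7.151006698608398), (34.51947784423828, 125.05432891845703), 77.1641616821289) [[-57.54273610527548, -23.006777370141958, 14.6343147840596], [58.241302399334565, 23.804056632121956, 19.28063096992353]]
deck -90 120 [-33.356   34.4532]
deck -75 792 [-48.5367  49.7634]
deck -60 712 [-49.7095  50.159 ]
rim -60 60 [ 2.9169 23.8666]
deck -45 797 [-49.0995  50.3533]
rim -45 34 [19.5335 23.5851]
deck -30 740 [-49.7203  49.5062]
rim -30 32 [19.3539 23.2167]
deck -15 696 [-49.2726  49.9213]
rim -15 24 [19.1721 23.0787]
deck 0 706 [-49.3509  50.089 ]
rim 0 15 [19.0252 19.1793]
deck 15 737 [-49.3178  49.262 ]
rim 15 13 [18.8993 19.0554]
deck 30 738 [-49.4719  49.053 ]
deck 45 643 [-49.9617  48.9826]
plate 1128 [[-54.0372 -17.9137]
 [ 31.3008  18.7529]]
slot 385 [[-53.8728  -6.0979]
 [-38.6455   0.6642]
 [-23.7759   6.8406]]
filter 2265 [[ -6.0936 -16.3437]
 [ 59.5338  16.9065]]
[0.8421 0.1942 0.5032] [-0.2247  0.9744  0.    ]
```

```bash
python3 - <<'E'
from h import *
import pickle
s,p=pickle.load(open('w5.pkl','rb')); im=cv2.imread('pics/w5.png'); d=np.load('w5.npy')
n=np.array([-.4904,-.1131,.8642]); xa=np.array([0.8421,0.1942,0.5032]); ya=np.cross(n,xa); B=np.stack([xa,ya,n],1)
O=np.array([.5906,-.0034,.1313])+.0008*n+.0004*ya
vv,uu=np.mgrid[0:140,334:335]; X=px2w('wrist',np.stack([uu.ravel(),vv.ravel()],1),d[:140,334],p); M=((X-O)@B*1000).round(1)
for v in range(30,136,2): print(v,M[v].tolist(),im[v,334].tolist())
# overlay of the model
def pr(x,y,z): return w2px('wrist',O+(np.array([x,y,z])/1000)@B.T,p)[0]
big=cv2.resize(im[0:150,250:420],None,fx=4,fy=4,interpolation=cv2.INTER_CUBIC)
def rect(x0,x1,y0,y1,z,col):
    q=np.array([pr(x,y,z) for x,y in [(x0,y0),(x1,y0),(x1,y1),(x0,y1)]]); q=((q-[250,0]+.5)*4-.5).round().astype(int); cv2.polylines(big,[q],True,col,1)
rect(-84,84,-53,53,0,(255,0,0)); rect(-62,62,-20,20,18,(0,255,0)); rect(-58,-26,-6.5,6.5,12,(0,0,255)); rect(-13,57,-16,16,26,(255,0,255))
cv2.imwrite('pics/ov.png',big)
E
```

```text
30 [31.6, 0.9, 25.1] [255, 255, 255]
32 [29.6, 0.9, 24.5] [227, 244, 249]
34 [28.1, 0.9, 26.3] [172, 210, 221]
36 [25.9, 0.8, 25.0] [255, 255, 255]
38 [23.6, 0.8, 23.4] [255, 255, 255]
40 [22.6, 0.8, 27.0] [176, 213, 225]
42 [19.9, 0.7, 23.7] [255, 255, 255]
44 [18.3, 0.7, 24.9] [255, 255, 255]
46 [16.7, 0.8, 26.2] [174, 209, 222]
48 [14.2, 0.7, 24.2] [255, 255, 255]
50 [12.3, 0.6, 24.2] [255, 255, 255]
52 [10.6, 0.7, 25.0] [154, 189, 204]
54 [8.3, 0.6, 23.9] [255, 255, 255]
56 [6.3, 0.6, 23.8] [255, 255, 255]
58 [4.6, 0.6, 24.6] [147, 179, 195]
60 [2.5, 0.5, 24.2] [248, 255, 255]
62 [0.8, 0.5, 25.2] [255, 255, 255]
64 [-0.6, 0.6, 26.8] [137, 167, 182]
66 [-3.4, 0.5, 24.3] [237, 251, 255]
68 [-5.6, 0.4, 23.5] [254, 255, 255]
70 [-11.2, 0.0, 12.5] [231, 233, 236]
72 [-13.2, 0.0, 12.9] [233, 236, 239]
74 [-15.4, -0.0, 12.3] [234, 236, 240]
76 [-17.8, -0.1, 11.6] [237, 239, 242]
78 [-23.9, -0.5, 0.2] [165, 167, 173]
80 [-25.8, -0.5, 0.8] [44, 51, 54]
82 [-28.2, -0.5, 0.4] [52, 57, 60]
84 [102.1, 11.2, 360.4] [52, 57, 60]
86 [-32.2, -0.6, 1.3] [54, 59, 62]
88 [-34.4, -0.6, 1.5] [55, 60, 
[... 182 characters left out ...]
0 [-47.6, -0.8, 2.0] [66, 74, 78]
102 [-49.8, -0.8, 2.2] [50, 57, 62]
104 [-52.3, -0.8, 1.6] [255, 255, 255]
106 [-54.0, -0.8, 2.9] [115, 119, 124]
108 [-52.3, -0.6, 11.9] [232, 235, 238]
110 [-53.5, -0.5, 14.3] [96, 101, 106]
112 [-54.3, -0.4, 17.5] [115, 119, 124]
114 [-56.3, -0.5, 18.1] [121, 126, 130]
116 [-58.7, -0.5, 17.6] [192, 210, 221]
118 [-69.2, -1.1, 0.3] [252, 255, 255]
120 [-71.4, -1.2, 0.7] [215, 234, 240]
122 [-72.9, -1.1, 2.5] [111, 117, 122]
124 [-74.8, -1.1, 3.6] [114, 121, 126]
126 [-76.1, -1.1, 5.7] [115, 122, 128]
128 [-77.2, -1.0, 8.2] [114, 121, 127]
130 [-78.6, -1.0, 10.2] [114, 120, 128]
132 [-80.4, -1.0, 11.3] [114, 121, 129]
134 [-81.1, -0.9, 14.5] [114, 121, 130]
```

View pics/ov.png

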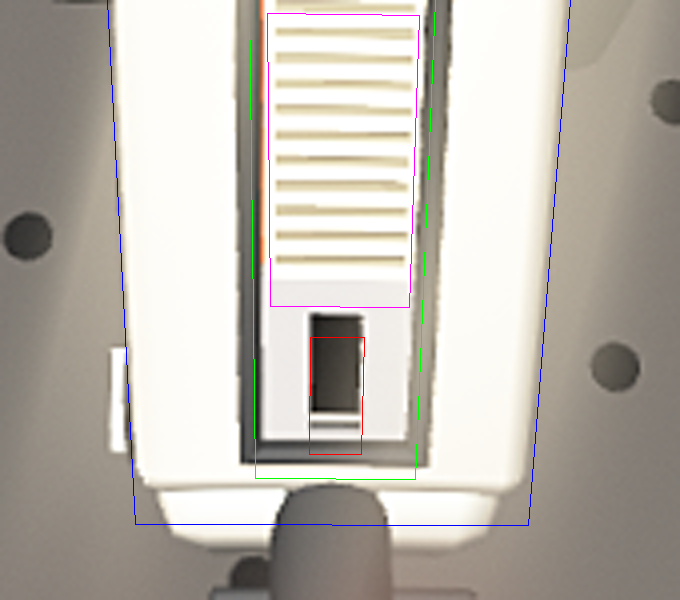

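The overlay shows the true slot, filter and rim all about 6.4 mm further up-slope than my model; across, it fits. Now I work out the approach with the corrected seat.

```bash
cat >> h.py <<'E'
n=np.array([-.4904,-.1131,.8642]); xa=np.array([0.8421,0.1942,0.5032]); ya=np.cross(n,xa); B=np.stack([xa,ya,n],1)
SEAT=np.array([.5906,-.0034,.1313])+.0008*n+.0004*ya+.0064*xa
RT=np.stack([xa,-ya,-n],1)   # tool: x=deck x, y=-deck y, z=-n
def at(x,y,z): return SEAT+B@np.array([x,y,z])/1000   # deck mm -> world
E
python3 - <<'E'
from h import *
print(SEAT)
rows([(at(47.4,-.4,-19.4+80),RT)])
E
```

```text
[ 0.5955 -0.0019  0.1352]
[177.7  11.2  88.1] [ 0.0001  0.5278 -0.0007]
```

```bash
python3 -m jog '[[[20,2,0,0,0.1,0,40],[50,4,5,0,0.2,0,40],[85,6,20,0,0.3,0,40],[120,8,40,0,0.4,0,40],[150,10,65,0,0.48,0,40],[170,11,82,0,0.528,0,40],[177.7,11.2,88,0,0.528,-0.0007,40],[177.7,11.2,88,0,0.528,-0.0007,40],[177.7,11.2,88,0,0.528,-0.0007,40],[177.7,11.2,88,0,0.528,-0.0007,40]]]' 40; python3 - <<'E'
from h import *
import pickle
s=arm.get_state(); p=camera_params('wrist'); im,d=grab_frame('wrist'); cv2.imwrite('pics/w6.png',im); np.save('w6.npy',d); pickle.dump((s,p),open('w6.pkl','wb'))
R=Ro.from_euler('xyz',s['ee_rot']).as_matrix(); print(R-RT, (B.T@(s['eef_pos']-SEAT)*1000))
rows([(at(47.4,-.4,-19.4),RT)],s)
E
```

```text
t: 12.15
eef_pos: [0.606, -0.0005, 0.2129]
ee_rot: [-3.142, -0.529, 0.226]
force: [0.4, 0.2, -2.3]
width: 0.06
gripper_force: 40.0
[[-0.0008 -0.0007  0.0016]
 [-0.0008 -0.0001  0.    ]
 [ 0.0016 -0.      0.001 ]] [48.2074 -1.0812 61.8824]
[-1.  -0.7 81.3] [ 0.0003 -0.0019 -0.0006]
```

View pics/w6.png

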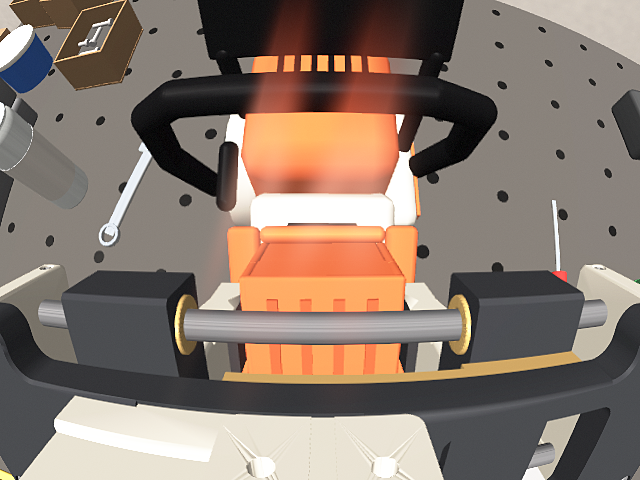

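The cover hangs over the deck square to it. The front strip of the deck shows at (322,212), level with the flange. I descend in stages.

```bash
python3 -m jog '[[[0,0,15,0,0,0,40],[0,0,30,0,0,0,40],[0,0,45,0,0,0,40],[0,0,54,0,0,0,40],[0,0,58,0,0,0,40],[0,0,58,0,0,0,40],[0,0,58,0,0,0,40]]]' 40; python3 - <<'E'
from h import *
s=arm.get_state(); R=Ro.from_euler('xyz',s['ee_rot']).as_matrix()
print(B.T@s['force'], (B.T@(s['eef_pos']-SEAT)*1000)); rows([(at(47.4,-.4,-19.4),RT)],s)
E
python3 -m jog '[[[0,0,4,0,0,0,40],[0,0,8,0,0,0,40],[0,0,12,0,0,0,40],[0,0,12,0,0,0,40]]]' 40; python3 - <<'E'
from h import *
s=arm.get_state()
print(B.T@s['force'], (B.T@(s['eef_pos']-SEAT)*1000))
E
```

```text
t: 13.08
eef_pos: [0.6343, 0.0058, 0.1624]
ee_rot: [3.141, -0.529, 0.226]
force: [-0.2, -0.3, -2.8]
width: 0.0598
gripper_force: 40.0
[-1.6853 -0.2216 -2.3129] [47.8394 -1.2431  3.5551]
[-0.5 -0.9 23. ] [ 0.0005 -0.0015 -0.0006]
t: 13.58
eef_pos: [0.6399, 0.007, 0.1508]
ee_rot: [3.141, -0.527, 0.226]
force: [0.4, 0.9, -2.6]
width: 0.0597
gripper_force: 40.0
[-0.7633  0.7793 -2.5365] [46.9721 -1.3093 -9.3692]
```

```bash
python3 -m jog '[[[0,-0.8,3,0,0,0,40],[0,-0.8,6,0,0,0,40],[0,-0.8,8.5,0,0,0,40],[0,-0.8,10,0,0,0,40],[0,-0.8,10.5,0,0,0,40],[0,-0.8,10.5,0,0,0,40]]]' 40; python3 - <<'E'
from h import *
s=arm.get_state()
print(B.T@s['force'], (B.T@(s['eef_pos']-SEAT)*1000))
E
```

```text
t: 14.32
eef_pos: [0.6452, 0.0091, 0.1427]
ee_rot: [3.141, -0.528, 0.226]
force: [-2.0, -0.3, 2.2]
width: 0.0597
gripper_force: 40.0
[-0.5847  0.1521  2.9237] [ 47.7414  -0.5328 -19.103 ]
```

```bash
python3 -m jog '[[[0,0,1,0,0,0,40],[0,0,2,0,0,0,40],[0,0,2,0,0,0,40],[0,0,2,0,0,0,40]]]' 40; python3 - <<'E'
from h import *
s=arm.get_state()
print(B.T@s['force'],s['moment'], (B.T@(s['eef_pos']-SEAT)*1000))
E
python3 -m jog '[[[0,0,0,0,0,0,70],[0,0,0,0,0,0,87],[0,0,0,0,0,0,87],[0,0,0,0,0,0,87],[0,0,-30,0,0,0,87],[0,0,-70,0,0,0,87],[-10,0,-110,0,0,0,87],[-30,0,-130,0,0,0,87],[-60,0,-130,0,0,0,87],[-90,0,-130,0,0,0,87],[-120,0,-130,0,0,0,87],[-150,0,-130,0,0,0,87],[-150,0,-130,0,0,0,87],[-150,0,-130,0,0,0,87]]]' 40; python3 - <<'E'
from h import *
import pickle
s=arm.get_state(); p=camera_params('wrist'); im,d=grab_frame('wrist'); cv2.imwrite('pics/w7.png',im); np.save('w7.npy',d); pickle.dump((s,p),open('w7.pkl','wb'))
print(B.T@(s['eef_pos']-SEAT)*1000)
E
```

```text
t: 14.82
eef_pos: [0.6455, 0.0092, 0.1425]
ee_rot: [3.141, -0.53, 0.226]
force: [-23.5, 1.8, 23.9]
width: 0.0596
gripper_force: 40.0
[-7.3902  7.077  31.9718] [0.5211 5.1906 1.014 ] [ 47.9072  -0.4628 -19.4206]
t: 16.58
eef_pos: [0.4567, -0.034, 0.1782]
ee_rot: [3.141, -0.529, 0.226]
force: [0.8, 0.5, -0.2]
width: 0.0867
gripper_force: 0.0
[-101.5112   -0.1287  108.8431]
```

View pics/w7.png

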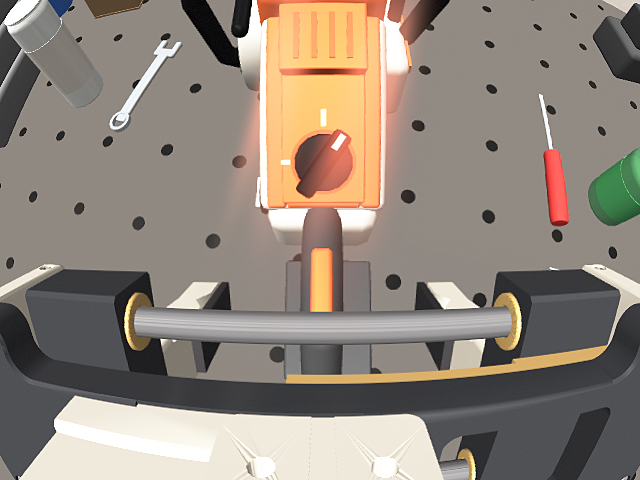

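The cover sits on the deck at (322,120). The knob at (322,163) has its wing turned about 35° clockwise. This was my last permitted view, so from here I check numerically.

```bash
cat > wing.py <<'E'
from h import *
def measure(s,p,im,d):
    vv,uu=np.mgrid[0:260,240:400]; X=px2w('wrist',np.stack([uu.ravel(),vv.ravel()],1),np.where(d[:260,240:400]>0,d[:260,240:400],9).ravel(),p)
    M=(X-SEAT)@B*1000; H=cv2.cvtColor(im,cv2.COLOR_BGR2HSV)[:260,240:400].reshape(-1,3)
    o=(H[:,1]>110)&(H[:,0]<25)
    for nm,lo,hi in (('flange',2,14),('crown',30,42),('hump',49,60)):
        k=o&(abs(M[:,2]-(lo+hi)/2)<(hi-lo)/2)&(abs(M[:,0])<90)&(abs(M[:,1])<60)
        if k.sum()>30:
            f=np.linalg.lstsq(np.c_[M[k,:2]/100,np.ones(k.sum())],M[k,2],rcond=None)[0]; print(nm,k.sum(),'z fit /100mm',f,np.percentile(M[k,:2],[1,99],axis=0).tolist())
    for lo,hi in ((54,95),):
        k=(M[:,2]>lo)&(M[:,2]<hi)&(abs(M[:,0]+40)<32)&(abs(M[:,1])<32)
        zt=np.percentile(M[k,2],90); k=k&(abs(M[:,2]-zt)<4)
        r=cv2.minAreaRect(M[k,:2].astype(np.float32)); a=cv2.boxPoints(r); e=[a[1]-a[0],a[2]-a[1]]; e=max(e,key=np.linalg.norm)
        print('wing',k.sum(),'top z',zt,r,'yaw rad (deck, ccw+)',(np.arctan2(e[1],e[0])+np.pi/2)%np.pi-np.pi/2)
E
python3 - <<'E'
from wing import *; import pickle
s,p=pickle.load(open('w7.pkl','rb')); measure(s,p,cv2.imread('pics/w7.png'),np.load('w7.npy'))
E
```

```text
flange 5870 z fit /100mm [-0.3698 -0.3709  8.0278] [[-79.05306995087398, -45.669330941796645], [76.66330373577725, 44.900946205690374]]
crown 7611 z fit /100mm [-0.3889 -0.3911 36.3249] [[-70.8738881230077, -29.62939859020302], [22.408718178619893, 29.034491056500848]]
hump 6866 z fit /100mm [ 1.7613 -0.2097 53.3006] [[-57.7732622751433, -29.119426520299204], [71.36179950791735, 29.245090349551678]]
wing 1467 top z 83.08812056884842 ((-41.48896789550781, -0.10671615600585938), (12.414270401000977, 46.283145904541016), 55.55546569824219) yaw rad (deck, ccw+) -0.60117054
```

The cover is seated: flange top 8.0 mm and crown 36.3 mm above the deck, tilt 0.004. The wing is at deck (−41.5, −0.1), turned 0.60 rad clockwise, with the knob still out. Now I grip the wing.

```bash
python3 - <<'E'
from h import *
s=arm.get_state(); print(s['q'])
rows([(at(-41.5,-.1,19),(Ro.from_rotvec(-.6*n)*Ro.from_matrix(RT)).as_matrix())],s)
E
python3 -m jog '[[[15,0,10,0,0,0.15,45],[35,0,20,0,0,0.3,45],[52,0,35,0,0,0.45,45],[60,0,50,0,0,0.6,45],[60,0,65,0,0,0.6,45],[60,0,70,0,0,0.6,45],[60,0,70,0,0,0.6,45]]]' 40; python3 - <<'E'
from h import *
s=arm.get_state(); print(s['q'],s['force'])
rows([(at(-41.5,-.1,19),(Ro.from_rotvec(-.6*n)*Ro.from_matrix(RT)).as_matrix())],s)
E
```

```text
[ 0.4614 -0.3731 -0.9803  0.268  -0.4608  1.1257]
[59.7 -0.1 89.9] [-0.0002 -0.0019  0.5997]
t: 17.5
eef_pos: [0.541, -0.015, 0.1467]
ee_rot: [-2.825, -0.428, -0.443]
force: [-0.4, 0.1, -0.1]
width: 0.0451
gripper_force: 0.0
[ 0.3823 -0.1259 -0.9199  0.3038 -0.267   0.542 ] [-0.4035  0.0927 -0.146 ]
[ 0.7 -1.1 19.2] [ 0.0011 -0.0002 -0.0003]
```

```bash
python3 -m jog '[[[0.5,-0.8,7,0,0,0,45],[0.5,-0.8,14,0,0,0,45],[0.5,-0.8,19,0,0,0,45],[0.5,-0.8,19,0,0,0,45],[0.5,-0.8,19,0,0,0,0],[0.5,-0.8,19,0,0,0,0],[0.5,-0.8,19,0,0,0,0],[0.5,-0.8,19,0,0,0,0],[0.5,-0.8,19,0,0,0,0],[0.5,-0.8,19,0,0,0,0],[0.5,-0.8,19,0,0,0,0]]]' 30; python3 - <<'E'
from h import *
s=arm.get_state(); print(s['q'],B.T@s['force'],s['moment'],B.T@(s['eef_pos']-SEAT)*1000)
E
```

```text
t: 18.88
eef_pos: [0.5509, -0.0122, 0.1312]
ee_rot: [-2.823, -0.429, -0.444]
force: [-2.6, -0.0, 2.2]
width: 0.0117
gripper_force: 30.0
[ 0.3633 -0.0819 -0.9518  0.3755 -0.1898  0.4826] [-1.079   0.5586  3.1294] [-0.3228  2.0274  0.0409] [-41.6082  -0.0083  19.6291]
```

```bash
python3 -m jog '[[[0,0,0,0,0,-0.12,0],[0,0,0,0,0,-0.24,0],[0,0,0,0,0,-0.36,0],[0,0,0,0,0,-0.48,0],[0,0,0,0,0,-0.6,0],[0,0,0,0,0,-0.6,0],[0,0,0,0,0,-0.6,0],[0,0,0,0,0,-0.6,0]]]' 30; python3 - <<'E'
from h import *
s=arm.get_state(); print(s['q'],B.T@s['force'],B.T@s['moment'],B.T@(s['eef_pos']-SEAT)*1000); rows([(at(-41.5,-.1,19),RT)],s)
E
```

```text
t: 19.88
eef_pos: [0.5507, -0.0123, 0.1311]
ee_rot: [-3.141, -0.528, 0.224]
force: [-1.5, -3.7, 2.6]
width: 0.0119
gripper_force: 30.0
[ 0.3631 -0.0818 -0.9519  0.3755 -0.1899  1.0811] [-0.7366 -3.2726  3.3884] [-1.119   1.9659 -0.0334] [-41.806   -0.1623  19.5749]
[ 0.3 -0.1  0.6] [ 0.0007 -0.0006 -0.0023]
```

```bash
python3 -m jog '[[[0,0,3,0,0,0,0],[0,0,6,0,0,0,0],[0,0,9,0,0,0,0],[0,0,11.5,0,0,0,0],[0,0,13,0,0,0,0],[0,0,13.5,0,0,0,0],[0,0,13.5,0,0,0,0],[0,0,13.5,0,0,0,0]]]' 45; python3 - <<'E'
from h import *
s=arm.get_state(); print(s['q'],B.T@s['force'],B.T@s['moment'],B.T@(s['eef_pos']-SEAT)*1000)
E
```

```text
t: 20.88
eef_pos: [0.5574, -0.0108, 0.1194]
ee_rot: [3.142, -0.528, 0.225]
force: [-5.4, -4.0, 7.1]
width: 0.0117
gripper_force: 45.0
[ 0.3346 -0.0495 -0.9879  0.4762 -0.1202  1.0031] [-1.7827 -2.6719  9.1976] [-1.109   2.373   0.0325] [-41.8189  -0.175    6.085 ]
```

```bash
python3 -m jog '[[[0,0,0,0,0,0.15,0],[0,0,0,0,0,0.3,0],[0,0,0,0,0,0.45,0],[0,0,0,0,0,0.6,0],[0,0,0,0,0,0.75,0],[0,0,0,0,0,0.9,0],[0,0,0,0,0,1.05,0],[0,0,0,0,0,1.2,0],[0,0,0,0,0,1.35,0],[0,0,0,0,0,1.5,0],[0,0,0,0,0,1.58,0],[0,0,0,0,0,1.58,0],[0,0,0,0,0,1.58,0],[0,0,0,0,0,1.58,0]]]' 45; python3 - <<'E'
from h import *
s=arm.get_state(); print(s['q'],B.T@s['force'],B.T@s['moment'],B.T@(s['eef_pos']-SEAT)*1000); rows([(at(-41.8,-.2,6),RT)],s)
E
```

```text
t: 22.62
eef_pos: [0.5579, -0.01, 0.1198]
ee_rot: [-2.612, 0.005, -1.352]
force: [-5.8, 0.4, 8.0]
width: 0.0115
gripper_force: 45.0
[ 0.3353 -0.0495 -0.9876  0.4766 -0.1191 -0.5769] [-0.7639  1.7286  9.7359] [ 0.4726  2.3396 -0.0704] [-40.9887   0.5068   6.0879]
[0.7 0.8 0.1] [-0.0017 -0.0014 -1.5801]
```

```bash
python3 -m jog '[[[0,0,0,0,0,1.0e-9,30],[0,0,0,0,0,0,45],[0,0,0,0,0,0,45],[0,0,-15,0,0,0,45],[0,0,-40,0,0,0,45],[0,0,-70,0,0,-0.15,45],[0,10,-100,0,0,-0.32,45],[0,25,-103,0,0,-0.5,45],[0,40,-103,0,0,-0.68,45],[0,60,-103,0,0,-0.86,45],[0,60,-103,0,0,-1.04,45],[0,60,-103,0,0,-1.22,45],[0,60,-103,0,0,-1.4,45],[0,60,-103,0,0,-1.58,45],[0,60,-103,0,0,-1.58,45],[0,60,-103,0,0,-1.58,45],[0,60,-103,0,0,-1.58,45]]]' 45; python3 - <<'E'
from wing import *
s=arm.get_state(); p=camera_params('wrist'); im,d=grab_frame('wrist'); print(s['q'],s['force']); measure(s,p,im,d)
E
```

```text
t: 24.75
eef_pos: [0.4562, -0.0333, 0.1782]
ee_rot: [-3.14, -0.528, 0.223]
force: [-0.0, -0.3, -0.6]
width: 0.0449
gripper_force: 0.0
[ 0.465  -0.3748 -0.9815  0.2706 -0.4633  1.1178] [-0.0052 -0.3419 -0.6257]
flange 5865 z fit /100mm [-0.3887 -0.3748  8.0057] [[-78.64303584334024, -45.25889315358556], [76.99684647099279, 45.23808119749182]]
crown 8751 z fit /100mm [-1.7304 -0.6964 36.5135] [[-70.0105279925864, -29.21442625933838], [22.492286628762876, 29.418411045969215]]
hump 5979 z fit /100mm [ 0.4423 -0.3899 53.9535] [[22.652095553706815, -28.903653934456074], [71.67696583063444, 29.626931320355666]]
wing 1321 top z 72.1619993757346 ((-41.155277252197266, 0.08232688903808594), (46.08849334716797, 11.572781562805176), 89.74547576904297) yaw rad (deck, ccw+) 1.5663542
```

```bash
python3 -c "
from station import arm
print(arm.job_done())"
```

```text
the job is handed in; nothing more can be done
None
```

The cover is seated flat on the deck and locked: the knob sits about 10.9 mm in and turned about 1.57 rad clockwise, and the job was handed in at about 25 s. My first grasp closed above the hump because the real fingertips end 37 mm short of the reported TCP; I allowed for that from then on.

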